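Unlock a dead microcentrifuge with its release pin and hold the lid open

ROBOT

A 6-joint arm with a two-finger parallel gripper is mounted at the origin on the work surface. World frame = base frame: x ahead of the robot, y to its left, z up, the work surface at z = 0. Lengths are in mm, angles in rad, forces in N, time in s.
With the tool pointing down it reaches from about 275 to 1000 mm from the base axis. Payload 8.4 kg.
Tool frame: the origin (TCP) lies between the finger pads; the fingertips stand 22 mm ahead of it and the grasp point (between the pads) lies 3 mm ahead of it; z points along the fingers, y is the line along which they close (so a half turn about z gives the same grasp; the last joint's range is limited). The gripper opens to 85 mm and grips with 20 to 120 N. Pads are 22 mm wide; open, the fingers measure 114 mm over their backs; the gripper's body (76 mm by 85 mm) begins 54 mm behind the grasp point. The pads swing forward as they close: fully open they stand 13 mm farther back than shut.
Start: joints at [1.131, 0.353, 1.633, -0, 1.155, -0.002], TCP at [264.966, 566.057, 253.281] pointing down, gripper open.
Joint ranges: [-2.63, 2.63], [-0.92, 2.1], [0.06, 2.66], [-1.3, 4.44], [0, 2.69], [-3.02, 3.02]. Speed limits (rad/s): [2.22, 2.22, 2.79, 3.14, 3.14, 3.14].

INTERFACE

Orientations are given as [roll, pitch, yaw] about the fixed x, y, z axes, in that order (R = Rz(yaw) Ry(pitch) Rx(roll)).
In Python, from rig import r, grab_frame gives the robot as it stands.
- The arm moves only by the shell command python3 -m inch 'ROWS' [FORCE]. ROWS is JSON, a list of rows, each a list of 7 numbers: the turn, a rotation vector about the tool's x, y, z as a fraction of full scale, then the shift along the tool's x, y, z as a fraction of full scale, then the closure, from 0 (fully open) to 1 (shut). In form: [[rx, ry, rz, dx, dy, dz, fingers], ...]. A call has 1 to 8 rows; each row shifts and turns the commanded pose from where the row before left it, along the tool's axes as they then stand; what a row does not reach is not made up. Full scale, the value 1, is 2.5 cm for a shift and pi rad for a turn. A row lasts 1/12 s, in which the tool goes at most 41.7 mm and 7.16 degrees, less where a joint would pass 70% of its speed; a pose out of reach is approached as far as the arm can. A call with a number of a shift or a turn outside -1 to 1 is refused whole. A call with a gripper value outside its range is refused whole. The fingers move at their own pace and stop on an object; FORCE is the grip in N (left out, the last holds). Time passes only in rows, so rows that do not move let the fingers close. It gives the time, the measured TCP pose, the force, the opening and the grip force at its end, in the units of the state.
- r.sense(): the state, without advancing time (a new reading comes with each control period).
- grab_frame(name): name is "scene" or "top"; returns a dict with "pixels" (480x640x3 uint8, red, green, blue), "z_map" (480x640 float32, mm along the optical axis (not along the pixel's ray), 0 where there is no reading), "vertical_fov" (degrees; the focal length in pixels is half the picture's height over the tangent of half this angle, whatever the lens; pixels are square), "cx", "cy" (the principal point, pixels), "cam_to_world" (4x4, takes a point from camera to world coordinates). Camera axes: x right, y down, z forward; pixel columns grow to the right and rows downward; lengths in mm; the calibration is good to about 2 mm. A picture is of the moment at which its call begins.
- r.sign_off(): hands the job in; it is judged then, once.
The state is a dict: "clock": time; "qpos": joint angles; "qvel": joint speeds; "joint_efforts": joint torques, N m; "eef_pos": TCP position; "tcp_rot": TCP orientation; "contact_force": force on the tool from outside, world axes, zero at the start; "wrist_torque": the same for the moment, N m; "opening": opening from 0.0 (shut) to 1.0 (fully open); "grasp_force": force on a finger pad.
Only numpy, scipy, OpenCV 4.12 (cv2) and the standard library are available. Lean on these libraries where they do the work, as an engineer would, in place of code of your own. Each camera call takes 0.05 s, during which the arm holds its last target. There are 200 camera calls.

TASK

The microcentrifuge has lost power with the samples locked inside: take the red release pin from its stand, push it straight down into the release hole at the front of the machine until its collar meets the deck and the lid springs ajar, then put the pin back in its stand, all the way down. The lid has lost its stay and would fall shut, so next lift it by the blue front grip and finish with the program still holding it open at 60 degrees, keeping still, so that a colleague can take the tubes out. Leave the tube rack, the beaker and the brown bottle where they stand.

Things in the scene. Friction and masses are not known exactly. Their poses are not given: they have to be found in the camera images.
- centrifuge: White microcentrifuge, fixed, 290 mm deep (its x) by 240 wide (its y). Origin: centre of the underside; x points from its front (facing the robot) to its rear, z up. Front deck: x -145 to -65 mm, top 90 mm above the bench; behind it the casing is 125 high, with a dark blue-grey lid with clear window on top (220 wide, x -65 to +120, top at 149 mm when shut), hinged along the rear.
- release_hole (a point): Centre of the mouth of the release hole, in a red square on the deck, at x -110, y -85 mm of the machine: vertical, 11 mm wide, the deck 20 thick. The arm of the sprung latch lies 47 mm below the mouth: it takes 3 N at first, 8 N at the bottom, frees the lid after about 8 mm of travel; after 12.5 mm the pin's collar meets the deck. Axes as the machine's.
- lid (a joint): Opening angle of the lid, rad: 0 shut, 1.047 is 60 degrees, 1.4 its stop. Locked at about 0.01 until the latch frees it; then a sprung plunger lifts it to about 0.12 and carries it there; above that it swings freely and falls back if let go. Mass about 0.45 kg: 2 to 3 N at the grip.
- lid_grip (a point): Middle of the lid's blue grip: flat tongue 36 mm wide along the hinge, 16 thick, standing 65 out from the lid's front edge over the deck. The point is 40 mm from that edge, 210 from the hinge axis, 137 above the bench when shut, at the machine's y 0. Pinched by its sides from above it can turn between upright fingers as the lid swings. Axes tilt with the lid: x to the hinge, z out of its top.
- lid_hinge (a point): Middle of the lid's hinge axis, 127 mm above the bench, 105 mm behind the machine's origin; the axis is this point's y. The lid opens upward: the grip rises and moves to the rear.
- pin: Release pin, standing upright in its stand: steel rod 7 mm thick and 60 mm long with a 6 mm long tapered tip, above it a red collar 24 mm wide and 4 mm thick, then a round red handle 18 mm thick that ends 115 mm above the tip. Origin at the lower tip, z along the pin up to the handle. 60 g.
- pin_tip (a point): The lower tip of the pin (same point as its origin).
- stand_hole (a point): Centre of the mouth of the hole in the top of the pin's stand: a white block 70 x 70 x 65 mm high, fixed to the bench; the hole is 11 mm wide and 63 mm deep. With the pin fully in, its collar rests on the block and its tip is 60 mm below this point.
- rack: Orange tube rack with small capped tubes, 90 x 150 mm, 48 mm high; origin at the centre of its underside. Not to be moved.
- beaker: Small glass beaker, 68 mm wide, 90 mm high; origin at the centre of its underside. Not to be moved.
- bottle: Brown glass bottle with a blue cap, 72 mm wide, 160 mm high; origin at the centre of its underside. Not to be moved.
Not all that is in view belongs to the job. Leave any turquoise or yellow look-alike of the pin alone. Leave any black or purple look-alike of the part that bears stand_hole alone.

How it is judged:
By the outcome, as a careful person would: the job done as asked, in the order asked, and still so for the second after the job is handed in, while the arm keeps its last pose, push and grip.
It also fails if it takes over 67 s, if anything falls off the work surface, if the arm or the gripper's body presses on something with over 40 N, if the wrist force passes 120 N, or if a joint passes its speed limit or range.

## Working session

There is one attempt and no reset: what is moved stays moved. The work goes in short steps, Python scripts to look and compute and a shell command to move; the robot and the scene stay as the last step left them, time stands still between calls to the robot, and variables do not carry over. Pictures are saved under pics/ and viewed, at most 10 in all, crops included, and the job is handed in when it is done.

```bash
ls; mkdir -p pics; python3 - <<'E'
from rig import r, grab_frame
import numpy as np, cv2
for n in("scene","top"):
    f=grab_frame(n); np.savez(f"pics/{n}0.npz",**f)
    cv2.imwrite(f"pics/{n}0.png",f["pixels"][:,:,::-1]); print(n,f["vertical_fov"],f["cx"],f["cy"],np.round(f["cam_to_world"],3).tolist())
s=r.sense();print(s)
E
```

```text
pics
scene 45.67044085791062 323.9597461953538 240.03563465131805 [[-0.715, 0.514, -0.474, 1184.535], [0.699, 0.511, -0.501, 712.513], [-0.015, -0.689, -0.724, 1080.659], [0.0, 0.0, 0.0, 1.0]]
top 48.53812756871599 321.37491869559443 240.9456604594686 [[0.002, -0.988, 0.156, 370.778], [-1.0, -0.001, 0.008, 30.428], [-0.008, -0.156, -0.988, 1320.672], [0.0, 0.0, 0.0, 1.0]]
{'clock': 0.1, 'qpos': array([ 1.13060885e+00,  3.53588892e-01,  1.63404331e+00, -4.16311927e-06,
        1.15516411e+00, -2.38421596e-03]), 'qvel': array([-0.00148935, -0.00155327, -0.0032083 ,  0.00038322,  0.00067123,
       -0.00042852]), 'joint_efforts': array([-6.26468027e-04, -6.06362915e+01, -3.42816746e+01,  2.49949139e-06,
        4.02322970e-03,  3.71506883e-05]), 'eef_pos': array([264.79979912, 565.71357404, 252.63751804]), 'tcp_rot': array([-3.14038899e+00,  9.36868501e-07,  2.70379108e+00]), 'contact_force': array([-0.01681736,  0.68915171,  0.44779481]), 'wrist_torque': array([0.04825652, 0.01240728, 0.01096486]), 'grasp_force': 0.0, 'opening': 1.0001715346109166}
```

View pics/scene0.png

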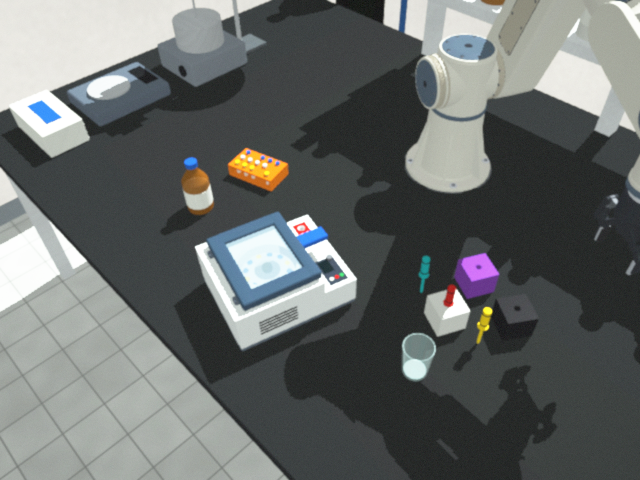

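View pics/top0.png

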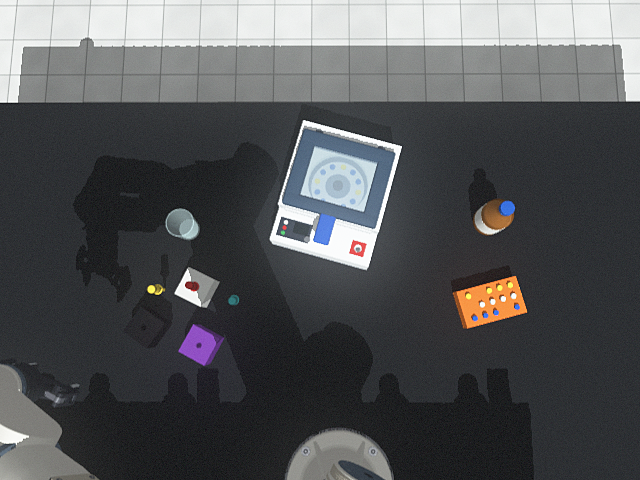

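The scene view shows the red pin at (449,297) in the white stand (447,315). In the top view the pin is at (192,287), the machine at about (335,195), the blue grip at (324,229) and the release square at (358,248).

Pin candidates (top view):
- red (192,287)
- turquoise (233,300)
- yellow (154,289)

Stand candidates (top view):
- white (197,287)
- purple (201,345)
- black (147,325)

I choose the red pin and the white stand.

```bash
cat > h.py <<'E'
import numpy as np, cv2
from rig import r, grab_frame
def cloud(f):
    h,w=f["z_map"].shape; F=h/2/np.tan(np.radians(f["vertical_fov"])/2)
    v,u=np.mgrid[:h,:w]; z=f["z_map"]
    P=np.stack([(u-f["cx"])/F*z,(v-f["cy"])/F*z,z,np.ones_like(z)],-1)@f["cam_to_world"].T
    return P[...,:3]
def ray(f,u,v,Z):
    F=240/np.tan(np.radians(f["vertical_fov"])/2); T=f["cam_to_world"]
    d=T[:3,:3]@[(u-f["cx"])/F,(v-f["cy"])/F,1]; return T[:3,3]+d*(Z-T[2,3])/d[2]
def masks(f):
    H=cv2.cvtColor(f["pixels"],cv2.COLOR_RGB2HSV).astype(int); h,s,v=H[...,0],H[...,1],H[...,2]
    return dict(red=((h<6)|(h>174))&(s>140)&(v>70),blue=(h>105)&(h<125)&(s>170)&(v>100),white=(s<40)&(v>150),lid=(h>95)&(h<120)&(s>60)&(s<170)&(v>50)&(v<140))
E
python3 - <<'E'
from h import *
for n in("scene","top"):
    f=dict(np.load(f"pics/{n}0.npz")); P=cloud(f); M=masks(f)
    print(n)
    for c in("red","blue"):
        k,L,S,C=cv2.connectedComponentsWithStats(M[c].astype(np.uint8))
        for i in range(1,k):
            if S[i,4]>25:
                q=P[L==i]; print(c,C[i].round(1),S[i],np.median(q,0).round(1),q.min(0).round(),q.max(0).round())
    w=P[...,2]
    ok=M["white"]&(P[...,0]>200)&(P[...,0]<900)&(abs(P[...,1])<450)
    for lo,hi in((60,70),(85,95),(117,130)):
        m=(ok&(w>lo)&(w<hi)).astype(np.uint8)
        k,L,S,C=cv2.connectedComponentsWithStats(m)
        for i in range(1,k):
            if S[i,4]>150:
                q=P[L==i]; b=cv2.minAreaRect(q[:,:2].astype(np.float32)); print("white",lo,C[i].round(1),S[i,4],np.median(q[:,2]).round(1),np.round(b[0],1),np.round(b[1],1),b[2])
    for m,nm in((w>118)&(w<170)&(abs(P[...,1])<250)&(P[...,0]>350),'lid'),:
        k,L,S,C=cv2.connectedComponentsWithStats(m.astype(np.uint8)); i=1+np.argmax(S[1:,4]); q=P[L==i]
        b=cv2.minAreaRect(q[:,:2].astype(np.float32)); print(nm,S[i],np.round(b[0],1),np.round(b[1],1),b[2])
f=dict(np.load("pics/top0.npz"));g=dict(np.load("pics/scene0.npz"))
a=cv2.resize(f["pixels"][250:380,110:270],None,fx=2.4,fy=2.4,interpolation=2); b=cv2.resize(g["pixels"][240:370,390:550],None,fx=2.4,fy=2.4,interpolation=2)
cv2.imwrite("pics/c1.png",np.hstack([a,b])[:,:,::-1])
E
```

```text
scene
red [301.1 227.8] [294 223  15  11  53] [546.  -41.   88.7] [532. -60.  85.] [564. -28.  94.]
red [449.6 294.9] [444 284  12  23 158] [466.8 344.5  97.6] [358. 287.  -6.] [1185.  713. 1081.]
blue [ 43.8 111.5] [ 29 101  31  22 311] [ 760.1 -996.    79.2] [  738. -1067.    74.] [1185.  713. 1081.]
blue [190.2 162.7] [184 157  13  12 113] [ 631.6 -368.3  156.7] [ 513. -582.   -5.] [1185.  713. 1081.]
blue [312.2 237.8] [298 227  30  20 220] [588.5  43.  145.2] [447. -75.  -6.] [617.  62. 151.]
white 60 [326.7 298.3] 159 64.6 [641.8 143. ] [  6.1 147.2] 73.46118927001953
white 60 [447.4 305.7] 642 63.3 [462.1 343.7] [75. 71.] 63.88092803955078
white 85 [301.  223.6] 200 88.3 [540.1 -49.2] [56.1 58.4] 73.94794464111328
white 85 [317.6 275.8] 1032 88.7 [690.5  57.8] [144.7 291.1] 74.31529998779297
white 117 [244.9 288.9] 1651 123.1 [716.2  -1. ] [244.7 210. ] 74.23280334472656
lid [ 195  212  132  111 8694] [685.6   7.9] [243.7 275.1] 73.8312759399414
top
red [357.3 248.1] [350 240  16  17 123] [548.5 -42.5  90.2] [371. -61.  84.] [ 568.   30. 1321.]
red [191.7 285.6] [185 282  14   9  86] [459.4 336.9 114.8] [371.  30.  64.] [ 470.  349. 1321.]
blue [506.5 207.7] [499 201  16  15 179] [ 629.2 -371.   159.4] [ 371. -389.  145.] [ 645.   30. 1321.]
white 60 [187.1 289.7] 341 65.0 [452.2 362.4] [92.8 49.9] 19.89537239074707
white 85 [328.3 238.3] 2106 89.9 [577.4  36.8] [240.2  81.1] 74.15369415283203
white 117 [349.6 161.1] 1304 124.9 [717.2  -2.7] [240.3 212.3] 74.37788391113281
lid [ 278  120  124  125 9525] [686.5   5.9] [240.3 277. ] 74.40031433105469
```

View pics/c1.png

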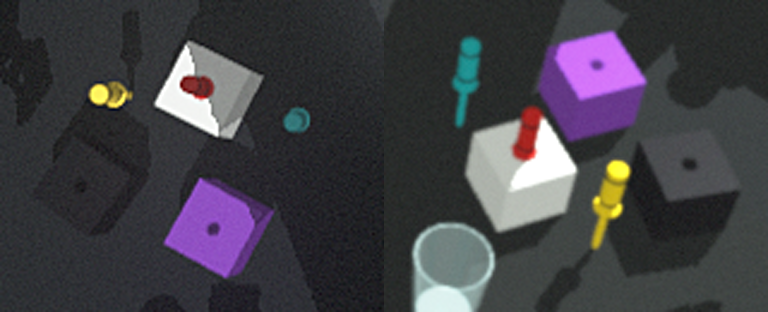

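The crop confirms the red pin in the white stand. The turquoise and yellow pins stand about 80 mm to either side of it. I'll now compute the refined positions.

```bash
python3 - <<'E'
from h import *
f=dict(np.load("pics/top0.npz"));g=dict(np.load("pics/scene0.npz"))
for nm,F,box in(("top",f,(270,300,175,210)),("scene",g,(275,310,435,465))):
    M=masks(F)["red"]; m=np.zeros_like(M); a,b,c,d=box; m[a:b,c:d]=M[a:b,c:d]; v,u=np.nonzero(m)
    # pin silhouette ends: project on principal axis
    p=np.c_[u,v].astype(float); mu=p.mean(0); ax=np.linalg.svd(p-mu)[2][0]; t=(p-mu)@ax; print(nm,mu,ax,t.min(),t.max(), ray(F,*mu,93).round(1))
    M=masks(F)["red"]; m=np.zeros_like(M); a,b,c,d=((235,260,345,370) if nm=="top" else (215,240,288,312)); m[a:b,c:d]=M[a:b,c:d]
    v,u=np.nonzero(m); rc=cv2.minAreaRect(np.c_[u,v].astype(np.float32)); print("hole",rc,ray(F,*rc[0],90).round(1))
    P=cloud(F); H=cv2.cvtColor(F["pixels"],cv2.COLOR_RGB2HSV)
    m=(P[...,2]>60)&(P[...,2]<69)&(H[...,1]<45)&(H[...,2]>60)&(abs(P[...,0]-461)<55)&(abs(P[...,1]-343)<55)
    b=cv2.minAreaRect(P[m][:,:2].astype(np.float32)); print("stand",b,P[m].mean(0).round(1),m.sum())
    for nme,lo,hi in(("teal",80,100),("yel",20,33)):
        q=P[(H[...,0]>lo)&(H[...,0]<hi)&(H[...,1]>130)&(abs(P[...,0]-460)<150)&(P[...,1]>200)&(P[...,1]<500)&(P[...,2]>10)]; print(nme,len(q),np.median(q,0).round(),q.max(0).round())
    q=P[(abs(P[...,0]-575)<70)&(abs(P[...,1]-365)<60)&(P[...,2]>60)]; print("beaker",np.median(q,0).round(),q.min(0).round(),q.max(0).round())
s=r.sense(); y=np.radians(74.25); tx=np.array([-np.sin(y),np.cos(y)]);ty=np.array([np.cos(y),np.sin(y)])
for n,p in(("stand",(461,343)),("hole",(549,-43.5)),):
    d=np.array(p)-s["eef_pos"][:2]; print(n,d@tx/25,d@ty/25)
E
```

```text
top [191.6627907  285.60465116] [0.9774023  0.21138767] -6.851430411644949 6.488962477144545 [460.1 340.   93. ]
hole ((357.2829895019531, 248.00942993164062), (13.461333274841309, 13.323973655700684), 15.945395469665527) [548.6 -43.2  90. ]
stand ((461.771484375, 341.0015869140625), (71.9649887084961, 69.95877838134766), 64.21048736572266) [461.3 339.6  64.7] 728
teal 69 [428. 242. 112.] [440. 253. 118.]
yel 118 [453. 423.  98.] [466. 434. 119.]
beaker [615. 385.  82.] [506. 342.  60.] [644. 408.  95.]
scene [449.55696203 294.86075949] [-0.21000851  0.97769956] -11.131618521190859 11.21780579714873 [460.5 342.1  93. ]
hole ((300.89654541015625, 227.7413787841797), (8.356289863586426, 12.255891799926758), 68.19859313964844) [547.3 -42.4  90. ]
stand ((462.1033630371094, 343.73956298828125), (75.02012634277344, 71.00855255126953), 63.88092803955078) [466.4 345.7  63.5] 645
teal 216 [436. 253.  82.] [446. 261. 118.]
yel 254 [461. 433.  82.] [470. 442. 118.]
beaker [605. 376.  77.] [506. 343.  60.] [645. 411.  95.]
stand -9.97149533829239 -6.443806991103935
hole -17.55580712552328 -20.36789456315226
```

```bash
python3 -m inch '[[0,0,-0.026,0,0,0,0.45],[0,0,-0.026,0,0,0,0.45],[0,0,0,-1,-0.65,0,0.45],[0,0,0,-1,-0.65,0,0.45],[0,0,0,-1,-0.65,0,0.45],[0,0,0,-1,-0.65,0,0.45],[0,0,0,-1,-0.65,0,0.45],[0,0,0,-1,-0.65,0,0.45]]' 40
python3 -m inch '[[0,0,0,-1,-0.65,0.5,0.45],[0,0,0,-1,-0.65,0.5,0.45],[0,0,0,-1,-0.65,0.5,0.45],[0,0,0,-1,-0.65,0.5,0.45],[0,0,0,0,0,0.5,0.45],[0,0,0,0,0,0,0.45],[0,0,0,0,0,0,0.45]]'
python3 - <<'E'
from h import *
f=grab_frame("scene");t=grab_frame("top")
cv2.imwrite("pics/a1.png",np.hstack([cv2.resize(x[a:a+130,b:b+160],None,fx=2.4,fy=2.4) for x,a,b in((t["pixels"],230,110),(f["pixels"],210,370))])[:,:,::-1]); s=r.sense();print(s["eef_pos"],s["tcp_rot"],s["opening"])
E
```

```text
clock: 0.77
eef_pos: [383.5, 430.2, 253.0]
tcp_rot: [-3.141, -0.0, 2.867]
contact_force: [-0.3, -0.1, -0.2]
opening: 0.551
grasp_force: 0.0
clock: 1.35
eef_pos: [461.2, 341.5, 190.2]
tcp_rot: [-3.14, -0.001, 2.866]
contact_force: [0.0, -0.4, 0.2]
opening: 0.549
grasp_force: 0.0
[461.37826271 342.60546643 191.33621593] [3.14111354e+00 1.27406368e-04 2.86782937e+00] 0.5551063908017624
```

View pics/a1.png

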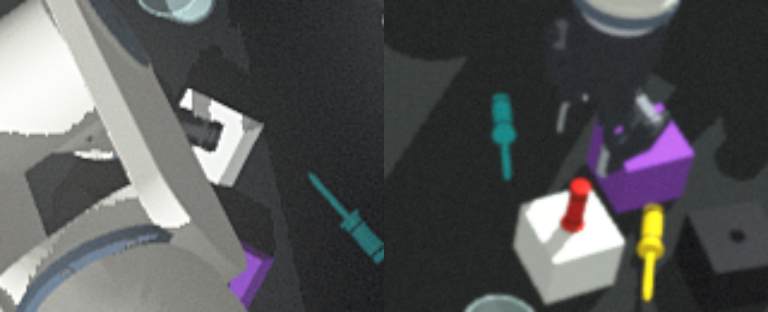

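Both views show the gripper above the red pin and no contact force. The turquoise look-alike has toppled by itself, well away from my path. I'll go down and grip.

```bash
python3 -m inch '[[0,0,0,0,0,0.9,0.45],[0,0,0,0,0,0.9,0.45],[0,0,0,0,0,0.9,0.45],[0,0,0,0,0,0.9,0.45],[0,0,0,0,0,0,0.45],[0,0,0,0,0,0,0.45]]' 
python3 -m inch '[[0,0,0,0,0,0,0.9],[0,0,0,0,0,0,0.9],[0,0,0,0,0,0,0.9],[0,0,0,0,0,0,0.9],[0,0,0,0,0,0,0.9],[0,0,0,0,0,0,0.9]]' 50
python3 - <<'E'
from h import *
s=r.sense();print(s["eef_pos"],s["tcp_rot"],s["opening"],s["grasp_force"],s["contact_force"],s["wrist_torque"])
E
```

```text
clock: 1.95
eef_pos: [460.9, 342.4, 100.8]
tcp_rot: [-3.141, -0.001, 2.868]
contact_force: [0.4, 0.0, -0.7]
opening: 0.554
grasp_force: 0.0
clock: 2.45
eef_pos: [462.4, 342.8, 102.6]
tcp_rot: [3.139, 0.002, 2.867]
contact_force: [-1.9, 0.4, 8.0]
opening: 0.201
grasp_force: 48.6
[462.41780129 342.76590536 102.60332256] [3.13906241e+00 1.51789992e-03 2.86697416e+00] 0.20099569473392348 48.59920263290405 [-1.87842019  0.38822936  7.96085425] [0.08552557 0.32591144 0.04791612]
```

```bash
python3 -m inch '[[0,0,0,0,0,-0.1,0.9],[0,0,0,0,0,-0.2,0.9],[0,0,0,0,0,-0.4,0.9],[0,0,0,0,0,-0.6,0.9],[0,0,0,0,0,-0.7,0.9],[0,0,0,0,0,-0.7,0.9],[0,0,0,0,0,-0.7,0.9],[0,0,0,0,0,-0.7,0.9]]'
python3 -m inch '[[0,0,0,0,0,-0.7,0.9],[0,0,0,0,0,-0.6,0.9],[0,0,0,0,0,0,0.9],[0,0,0,0,0,0,0.9],[0,0,0,0,0,0,0.9]]'
python3 - <<'E'
from h import *
s=r.sense();print(s["eef_pos"],s["tcp_rot"],s["opening"],s["grasp_force"],s["contact_force"],s["wrist_torque"])
f=grab_frame("scene");t=grab_frame("top");np.savez("pics/b_s.npz",**f);np.savez("pics/b_t.npz",**t)
cv2.imwrite("pics/b1.png",np.hstack([cv2.resize(x[a:a+150,b:b+160],None,fx=2.4,fy=2.4) for x,a,b in((t["pixels"],210,130),(f["pixels"],190,370))])[:,:,::-1])
E
```

```text
clock: 3.12
eef_pos: [461.5, 341.8, 205.1]
tcp_rot: [3.141, 0.0, 2.867]
contact_force: [-0.0, 0.9, -0.9]
opening: 0.197
grasp_force: 48.7
clock: 3.53
eef_pos: [461.2, 341.5, 235.3]
tcp_rot: [-3.141, -0.0, 2.867]
contact_force: [-0.0, 0.3, -0.2]
opening: 0.199
grasp_force: 48.7
[461.15665951 341.5445576  235.270772  ] [-3.14095883e+00 -4.44825544e-04  2.86712465e+00] 0.198843952168808 48.71778666973114 [-0.00485103  0.32447172 -0.17778802] [-0.03315014 -0.01924674 -0.0331979 ]
```

View pics/b1.png

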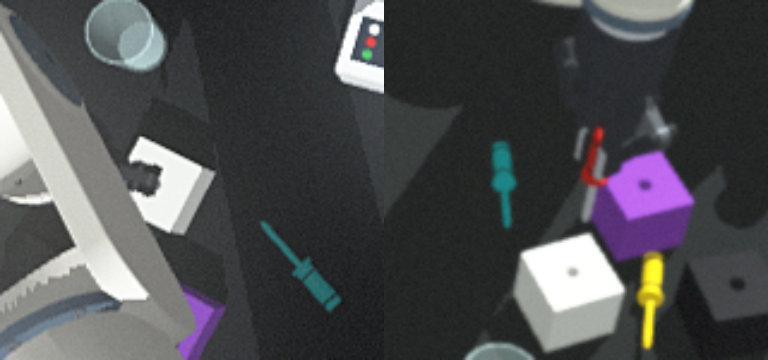

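The scene view shows the pin gripped and clear of the stand, with its tip near (455,281). The empty stand hole is at about (449,303).

```bash
python3 - <<'E'
from h import *
g=dict(np.load("pics/b_s.npz")); t=dict(np.load("pics/b_t.npz"))
H=cv2.cvtColor(g["pixels"],cv2.COLOR_RGB2HSV); v=H[...,2].astype(float)
a=v[298:309,442:456]; print(a.astype(int))
w=np.clip(np.median(a)-25-a,0,None); yy,xx=np.mgrid[298:309,442:456]; u0,v0=(w*xx).sum()/w.sum(),(w*yy).sum()/w.sum(); print("standhole scene",u0,v0,ray(g,u0,v0,65).round(1))
for row in range(262,284,2): 
    x=v[row,448:468]; print(row,x.astype(int))
M=masks(g)["red"]; vv,uu=np.nonzero(M[235:275,445:470]); 
for rr in np.unique(vv): print(rr+235,uu[vv==rr].min()+445,uu[vv==rr].max()+445)
E
```

```text
[[255 255 255 255 255 255 255 255 255 255 255 255 255 255]
 [255 255 255 255 255 255 255 255 255 255 255 255 255 255]
 [255 255 255 255 254 253 253 253 254 255 255 255 255 255]
 [255 255 255 254 247 232 225 231 249 254 255 255 255 255]
 [255 255 255 253 233 198 185 184 218 250 254 255 255 255]
 [255 255 255 253 226 184 177 171 202 246 254 255 255 255]
 [255 255 255 254 243 202 183 185 222 251 254 255 255 255]
 [255 255 255 255 253 245 238 240 250 254 255 255 255 255]
 [255 255 255 255 255 254 254 254 255 255 255 255 255 255]
 [255 255 255 255 255 255 255 255 255 255 255 255 255 255]
 [255 255 255 255 255 255 255 255 255 255 255 255 255 255]]
standhole scene 448.2882096069869 302.96288209606985 [460.2 343.5  65. ]
262 [ 41  38  43  57 118 147 147 131 112 116 138 144 117  72  48  56  69 112
 162 201]
264 [ 41  39  41  58 104 140 150 154 153 148 144 141 146 163 184 180 212 236
 239 240]
266 [ 36  42  54  64  64  80 111 138 150 154 156 158 200 211 177 210 238 240
 239 241]
268 [ 41  52  66  61  62  68  82 118 137 139 125 110 112 119 129 188 230 239
 239 239]
270 [ 55  61  65  59  60  73 
[... 167 characters left out ...]
74 100 133 148 141 132 123 120 117 122 121 117 120 123
 152 204]
276 [ 64  65  61  65  81 118 142 146 137 126 121 119 123 119 118 122 123 119
 117 132]
278 [ 59  64  65  65  96 131 146 146 131 122 120 121 120 119 121 122 120 120
 119 122]
280 [ 61  61  58  57 100 131 142 120 112 117 120 119 121 122 121 120 120 120
 121 120]
282 [ 61  50  41  41  62  90  86  57  64  93 110 119 122 119 119 121 119 120
 119 121]
243 458 460
244 458 460
245 457 460
246 457 460
247 457 460
248 457 460
249 456 460
250 456 459
251 456 458
252 456 458
253 455 457
254 455 457
255 455 457
256 454 457
257 454 457
258 454 456
259 453 456
260 452 456
261 452 456
262 452 455
263 452 456
264 453 462
265 453 462
266 455 461
```

```bash
python3 -m inch '[[0,0,0,-0.54,-0.99,-0.6,0.9],[0,0,0,-0.54,-0.99,-0.6,0.9],[0,0,0,-0.54,-0.99,-0.6,0.9],[0,0,0,-0.54,-0.99,-0.6,0.9],[0,0,0,-0.54,-0.99,0,0.9],[0,0,0,-0.54,-0.99,0,0.9],[0,0,0,-0.54,-0.99,0,0.9]]'
python3 -m inch '[[0,0,0,-0.54,-0.99,0,0.9],[0,0,0,-0.54,-0.99,0,0.9],[0,0,0,-0.54,-0.99,0,0.9],[0,0,0,-0.54,-0.99,0,0.9],[0,0,0,-0.54,-0.99,0,0.9],[0,0,0,-0.54,-0.99,0,0.9],[0,0,0,-0.51,-0.99,0,0.9]]'
python3 -m inch '[[0,0,0,0,0,0,0.9],[0,0,0,0,0,0.9,0.9],[0,0,0,0,0,0.9,0.9],[0,0,0,0,0,0.9,0.9],[0,0,0,0,0,0.9,0.9],[0,0,0,0,0,0,0.9],[0,0,0,0,0,0,0.9]]'
python3 - <<'E'
from h import *
s=r.sense();print(s["eef_pos"],s["tcp_rot"],s["contact_force"])
f=grab_frame("scene");t=grab_frame("top");np.savez("pics/c_s.npz",**f);np.savez("pics/c_t.npz",**t)
cv2.imwrite("pics/d1.png",np.hstack([cv2.resize(x[a:a+80,b:b+80],None,fx=5,fy=5) for x,a,b in((t["pixels"],205,310),(f["pixels"],165,260))])[:,:,::-1])
E
```

```text
clock: 4.22
eef_pos: [505.4, 148.1, 295.2]
tcp_rot: [-3.141, -0.001, 2.867]
contact_force: [0.3, -0.3, -1.1]
opening: 0.201
grasp_force: 48.9
clock: 4.8
eef_pos: [548.7, -44.1, 294.8]
tcp_rot: [-3.141, -0.002, 2.867]
contact_force: [0.7, -0.1, -0.4]
opening: 0.199
grasp_force: 48.9
clock: 5.38
eef_pos: [547.8, -42.3, 204.5]
tcp_rot: [-3.141, -0.004, 2.867]
contact_force: [0.9, -0.6, -0.4]
opening: 0.197
grasp_force: 48.9
[547.78901607 -42.25517343 204.52376323] [-3.14097923 -0.00368131  2.86726759] [ 0.85608911 -0.56040559 -0.36602319]
```

View pics/d1.png

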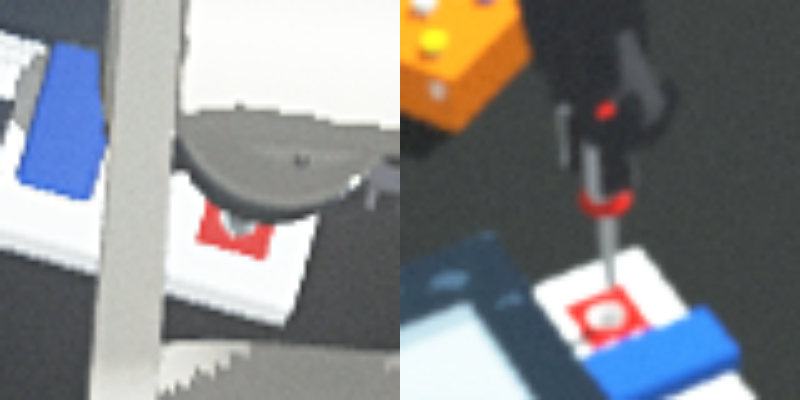

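The scene crop shows the pin tip at about (302,222), just above the pale release hole at (300.6,228.2). I'll compare the two in the same camera.

```bash
python3 - <<'E'
from h import *
g=dict(np.load("pics/c_s.npz"))
for n in("pics/scene0.npz","pics/c_s.npz"):
    k=dict(np.load(n)); p=k["pixels"].astype(int); print(n)
    print(p[218:238,292:312,1])
for tip in((302.3,221.5),(302.3,222.5)):
  for z in(106,108): print(tip,z,ray(g,*tip,z).round(1))
print(ray(g,300.6,228.2,90).round(1)); print(r.sense()["eef_pos"])
E
```

```text
pics/scene0.npz
[[ 71  83 112 158 194 238 252 254 255 255 255 255 255 255 255 255 255 255
  243 157]
 [113 172 235 252 254 255 255 255 255 255 255 255 255 255 255 255 255 255
  255 232]
 [236 252 255 255 255 255 255 255 255 255 255 255 255 255 255 255 255 255
  255 252]
 [255 255 255 255 255 255 255 255 255 255 255 254 254 255 255 255 255 255
  255 255]
 [255 255 255 255 255 255 255 255 254 253 237 173 188 252 255 255 255 255
  255 255]
 [255 255 255 255 255 255 253 237 198 159 109  74  99 214 254 255 255 255
  255 255]
 [255 255 255 254 248 220 162 110  96  89  82  79  69 135 245 255 255 255
  255 255]
 [255 253 237 180 130  94 103 133 170 178 184 160 105  83 166 248 255 255
  255 255]
 [250 180 110  75  74 118 207 237 241 237 235 226 169  98  86 179 253 255
  255 255]
 [254 190  85  57  84 193 252 253 247 237 231 235 205 120  66 108 235 255
  255 255]
 [255 247 160  79  92 214 254 252 232 216 218 225 196 114  67  70 143 245
  255 255]
 [255 255 242 148  81 158 242 246 220 207 210 212 169  94  61  69  87 166
  245 254]
 [254 255 255 231 104  84 159 192 182 171 171 162 117  71  80 13
[... 1841 characters left out ...]
  82  53  52  65  85 130 122 103 127 175 184 158 151
  153 153]
 [ 95 159 202 211 198 155 101  75 105 160 181 161 141 148 155 155 153 153
  153 156]
 [ 77  92 150 237 251 243 179 133 157 183 182 158 154 152 152 151 152 152
  154 153]
 [ 70  79 138 241 254 249 198 160 164 160 156 153 153 154 151 153 151 152
  156 154]
 [ 76  79 109 183 220 195 159 154 151 151 152 154 150 151 150 151 148 150
  151 152]
 [ 77  73  82 107 134 147 149 152 151 153 154 152 153 151 150 151 151 154
  154 154]]
(302.3, 221.5) 106 [540.6 -43.5 106. ]
(302.3, 221.5) 108 [542. -42. 108.]
(302.3, 222.5) 106 [543. -41. 106.]
(302.3, 222.5) 108 [544.3 -39.4 108. ]
[548.9 -41.7  90. ]
[549.48516404 -42.47522065 206.71968862]
```

```bash
python3 - <<'E'
from h import *
def proj(f,p):
    F=240/np.tan(np.radians(f["vertical_fov"])/2); c=np.linalg.inv(f["cam_to_world"])@[*p,1]; return np.array([F*c[0]/c[2]+f["cx"],F*c[1]/c[2]+f["cy"]]).round(1)
g=dict(np.load("pics/c_s.npz")); b=dict(np.load("pics/b_s.npz")); s0=dict(np.load("pics/scene0.npz"))
for f,xy,z0 in((b,(461.2,341.5),138.6),(g,(548,-42.6),108)):
    print("expected tip,collar,top",[proj(f,(*xy,z0+d)) for d in(0,62,115)])
print("hole exp",proj(g,(548.3,-43.3,90)),"stand",proj(b,(461.2,341.5,65)))
M=masks(g)["red"]; 
for rr in range(198,212):
    u=np.nonzero(M[rr,285:320])[0]+285; print(rr,u.min() if len(u) else '',u.max() if len(u) else '', g["pixels"][rr,294:310].sum(1)//3)
for rr in range(210,224): print(rr,g["pixels"][rr,294:310].sum(1)//3)
E
```

```text
expected tip,collar,top [array([452.2, 281.6]), array([456.7, 262.3]), array([460.8, 244.6])]
expected tip,collar,top [array([300.3, 222.6]), array([299.1, 203.8]), array([298. , 186.8])]
hole exp [300.3 227.7] stand [447.3 302.7]
198   [ 51  48  81 126 149 117  68  51  49  51  50  55  75  76  63  68]
199   [ 58  59  83 126 147 119  72  54  49  51  48  49  71  79  68  64]
200   [ 64  65  83 125 148 119  67  49  50  48  49  56  76  77  71  63]
201   [ 65  69  80 123 148 122  73  48  49  52  53  54  73  76  69  68]
202   [ 66  69  82 121 148 120  76  54  49  55  61  63  71  73  63  65]
203   [ 68  70  82 123 142 127  84  59  67  77  97 102  86  68  66  66]
204 296 305 [ 63  76  81 108 137 138 111  89  93 102 123 122  93  70  64  65]
205 296 305 [ 67  72  79  91 119 129 120 104  96 104 116 114  85  71  64  69]
206 296 305 [ 67  70  74  77  88  92  90  83  93 108 111  94  72  68  67  67]
207 297 304 [67 69 72 76 82 86 88 87 97 99 88 72 67 66 67 68]
208   [ 65  67  65  70  75  95 122 128 120  94  75  68  66  67  66  66]
209   [ 68  66  70  65  70  97 136 153 139 103  73  69  66  69  70  6
[... 426 characters left out ...]

214 [ 67  69  68  68  68  85 129 153 144 113  92 112 154 157 114  72]
215 [ 64  66  68  70  67  81 127 155 151 163 189 233 250 250 214 103]
216 [ 68  67  68  68  78 100 137 157 177 238 253 255 255 255 251 162]
217 [ 69  76  87 110 159 201 196 164 188 252 255 255 255 255 254 239]
218 [108 157 185 233 251 253 243 178 187 252 255 255 255 255 255 254]
219 [232 251 253 255 255 255 251 187 184 252 255 255 255 255 255 255]
220 [254 255 255 255 255 255 252 195 182 251 255 255 255 255 255 255]
221 [255 255 255 255 255 255 253 211 175 238 253 255 255 255 255 255]
222 [255 255 255 255 255 255 250 216 166 169 204 251 255 255 255 255]
223 [255 255 255 254 253 241 206 182 152 132 147 225 254 255 255 255]
```

```bash
python3 -m inch '[[0,0,0,-0.05,-0.03,0,0.9],[0,0,0,0,0,0.2,0.9],[0,0,0,0,0,0.2,0.9],[0,0,0,0,0,0.1,0.9],[0,0,0,0,0,0.1,0.9],[0,0,0,0,0,0.1,0.9],[0,0,0,0,0,0.1,0.9],[0,0,0,0,0,0,0.9]]'; python3 -m inch '[[0,0,0,0,0,0.1,0.9],[0,0,0,0,0,0,0.9]]'
```

```text
clock: 6.15
eef_pos: [549.6, -43.7, 185.2]
tcp_rot: [-3.141, -0.001, 2.867]
contact_force: [-0.1, 1.2, -0.3]
opening: 0.194
grasp_force: 48.9
clock: 6.32
eef_pos: [549.7, -43.7, 182.9]
tcp_rot: [-3.142, -0.0, 2.867]
contact_force: [0.1, 1.4, -1.3]
opening: 0.199
grasp_force: 48.9
```

The tip is below deck level with no vertical force, so it's in the hole. I'll keep going down.

```bash
python3 -m inch '[[0,0,0,0,0,0.2,0.9],[0,0,0,0,0,0.3,0.9],[0,0,0,0,0,0.3,0.9],[0,0,0,0,0,0.3,0.9],[0,0,0,0,0,0.3,0.9],[0,0,0,0,0,0.2,0.9],[0,0,0,0,0,0,0.9]]'; python3 -m inch '[[0,0,0,0,0,0.12,0.9],[0,0,0,0,0,0.12,0.9],[0,0,0,0,0,0,0.9]]' 80;  python3 -m inch '[[0,0,0,0,0,0.12,0.9],[0,0,0,0,0,0.08,0.9],[0,0,0,0,0,0,0.9]]'
```

```text
clock: 6.9
eef_pos: [549.1, -43.7, 141.8]
tcp_rot: [-3.141, -0.002, 2.867]
contact_force: [-0.3, -0.2, -1.0]
opening: 0.197
grasp_force: 48.9
clock: 7.15
eef_pos: [550.1, -43.7, 137.3]
tcp_rot: [3.142, 0.0, 2.867]
contact_force: [-1.7, 0.4, 2.5]
opening: 0.192
grasp_force: 78.1
clock: 7.4
eef_pos: [550.2, -43.8, 132.6]
tcp_rot: [3.141, 0.001, 2.867]
contact_force: [-0.3, -0.5, 4.2]
opening: 0.193
grasp_force: 78.2
```

```bash
python3 -m inch '[[0,0,0,0,0,0.1,0.9],[0,0,0,0,0,0.06,0.9],[0,0,0,0,0,0,0.9]]'; python3 -m inch '[[0,0,0,0,0,0.06,0.9],[0,0,0,0,0,0.06,0.9],[0,0,0,0,0,0,0.9]]'; python3 -m inch '[[0,0,0,0,0,0.06,0.9],[0,0,0,0,0,0,0.9]]'
```

```text
clock: 7.65
eef_pos: [550.3, -43.8, 128.5]
tcp_rot: [3.141, 0.001, 2.867]
contact_force: [-0.2, -0.3, 4.0]
opening: 0.188
grasp_force: 78.2
clock: 7.9
eef_pos: [550.7, -43.8, 127.6]
tcp_rot: [3.141, 0.002, 2.867]
contact_force: [-6.3, 0.6, 26.8]
opening: 0.187
grasp_force: 81.3
clock: 8.07
eef_pos: [550.8, -43.9, 127.5]
tcp_rot: [3.141, 0.002, 2.867]
contact_force: [-11.9, 0.2, 43.3]
opening: 0.19
grasp_force: 83.1
```

Force has jumped, so the collar is seated. I'll check the lid.

```bash
cat > lid.py <<'E'
from h import *
def lid():
    # grip blue height / lid points in machine frame, angle from lid's top plane
    y=np.radians(-15.75); X=np.array([np.cos(y),np.sin(y)]);Y=np.array([-np.sin(y),np.cos(y)])
    o=np.array([577.4,36.8])+105*X
    for n in("scene","top"):
        f=grab_frame(n); P=cloud(f); q=P[...,:2]-o; mx,my=q@X,q@Y; z=P[...,2]
        m=(mx>-75)&(mx<110)&(abs(my)<115)&(abs(my)>70)&(z>135)&(z<400)
        b=masks(f)["blue"]&(abs(my)<60)&(mx>-140)&(mx<110)
        print(n,"lid slope deg",-np.degrees(np.arctan(np.polyfit(mx[m],z[m],1)[0])).round(1) if m.sum()>50 else None,m.sum(),"grip",np.median(np.c_[mx,my,z][b.ravel()] if 0 else np.stack([mx[b],my[b],z[b]],1),0).round(1),b.sum())
    return o,X,Y
if __name__=="__main__": lid()
E
python3 lid.py
```

```text
scene lid slope deg 29.6 2816 grip [-95.3   5.  167.2] 342
top lid slope deg 6.6 1947 grip [-122.2   10.8  170.3] 48
```

The top view gives a lid slope of about 6.6° (0.115 rad), so it's ajar. I'll withdraw the pin.

```bash
python3 -m inch '[[0,0,0,0,0,-0.2,0.9],[0,0,0,0,0,-0.3,0.9],[0,0,0,0,0,-0.5,0.9],[0,0,0,0,0,-0.5,0.9],[0,0,0,0,0,-0.6,0.9],[0,0,0,0,0,-0.6,0.9],[0,0,0,0,0,-0.9,0.9],[0,0,0,0,0,-0.9,0.9]]'; python3 -m inch '[[0,0,0,0,0,-0.9,0.9],[0,0,0,0,0,-0.9,0.9],[0,0,0,0,0,-0.4,0.9],[0,0,0,0,0,0,0.9],[0,0,0,0,0,0,0.9],[0,0,0,0,0,0,0.9]]'; python3 - <<'E'
from h import *
s=[r.sense()["eef_pos"]]; print(s)
f=grab_frame("scene");t=grab_frame("top");np.savez("pics/e_s.npz",**f)
print(r.sense()["eef_pos"])
import lid; lid.lid(); print(r.sense()["eef_pos"])
E
```

```text
clock: 8.83
eef_pos: [549.1, -43.6, 236.4]
tcp_rot: [-3.141, -0.002, 2.867]
contact_force: [0.3, 0.2, -0.4]
opening: 0.191
grasp_force: 78.2
clock: 9.33
eef_pos: [549.1, -43.7, 289.6]
tcp_rot: [-3.141, -0.002, 2.867]
contact_force: [0.8, -0.7, -1.2]
opening: 0.192
grasp_force: 78.2
[array([549.05985621, -43.66626109, 289.64949863])]
[549.11986024 -43.65015995 289.63452664]
scene lid slope deg 8.0 2533 grip [-96.3   5.6 167.1] 331
top lid slope deg 6.4 1392 grip [-126.6    3.5  168.5] 14
[549.36239241 -43.6724627  290.06971688]
```

```bash
python3 -m inch '[[0,0,0,0.541,0.992,0,0.9],[0,0,0,0.541,0.992,0,0.9],[0,0,0,0.541,0.992,0,0.9],[0,0,0,0.541,0.992,0,0.9],[0,0,0,0.541,0.992,0,0.9],[0,0,0,0.541,0.992,0,0.9],[0,0,0,0.541,0.992,0,0.9]]' ; python3 -m inch '[[0,0,0,0.541,0.992,0,0.9],[0,0,0,0.541,0.992,0,0.9],[0,0,0,0.541,0.992,0,0.9],[0,0,0,0.541,0.992,0,0.9],[0,0,0,0.541,0.992,0,0.9],[0,0,0,0.541,0.992,0,0.9],[0,0,0,0.541,0.992,0,0.9]]' ; python3 -m inch '[[0,0,0,0,0,0.8,0.9],[0,0,0,0,0,0.9,0.9],[0,0,0,0,0,0.9,0.9],[0,0,0,0,0,0.9,0.9],[0,0,0,0,0,0.6,0.9],[0,0,0,0,0,0,0.9],[0,0,0,0,0,0,0.9]]'
python3 - <<'E'
from h import *
f=grab_frame("scene"); np.savez("pics/f_s.npz",**f); s=r.sense(); print(s["eef_pos"],s["tcp_rot"])
cv2.imwrite("pics/f1.png",cv2.resize(f["pixels"][230:350,390:520],None,fx=5,fy=5)[:,:,::-1])
E
```

```text
clock: 10.12
eef_pos: [505.1, 150.2, 290.7]
tcp_rot: [-3.141, -0.001, 2.867]
contact_force: [0.8, 0.6, -0.4]
opening: 0.187
grasp_force: 78.3
clock: 10.7
eef_pos: [461.0, 343.0, 290.6]
tcp_rot: [-3.141, -0.001, 2.867]
contact_force: [1.2, -0.1, -0.8]
opening: 0.188
grasp_force: 78.3
clock: 11.28
eef_pos: [461.2, 341.5, 187.9]
tcp_rot: [-3.14, -0.001, 2.867]
contact_force: [-0.5, 0.5, -0.8]
opening: 0.19
grasp_force: 78.4
[461.88908547 341.89502785 189.02163136] [-3.14140535e+00 -1.48948766e-04  2.86711408e+00]
```

View pics/f1.png

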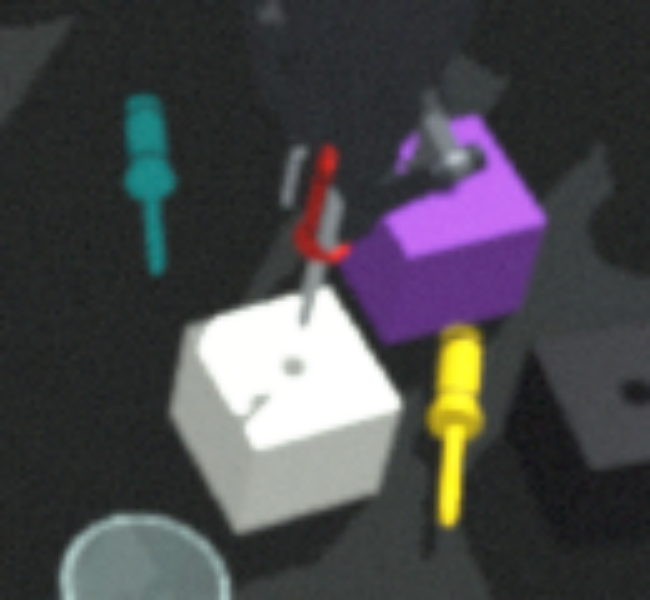

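The scene crop shows the pin axis running down into the stand hole: tip at (451,295), hole at (448.6,303.4). The two are aligned, so I'll insert.

```bash
python3 -m inch '[[0,0,0,0,0,0.3,0.9],[0,0,0,0,0,0.3,0.9],[0,0,0,0,0,0.2,0.9],[0,0,0,0,0,0.15,0.9],[0,0,0,0,0,0.15,0.9],[0,0,0,0,0,0.15,0.9],[0,0,0,0,0,0.1,0.9],[0,0,0,0,0,0,0.9]]'
```

```text
clock: 12.0
eef_pos: [461.5, 341.6, 154.4]
tcp_rot: [-3.141, -0.0, 2.867]
contact_force: [-0.4, -1.6, -0.3]
opening: 0.186
grasp_force: 78.4
```

In the hole, tip at about 58 mm and no vertical force.

```bash
python3 -m inch '[[0,0,0,0,0,0.3,0.9],[0,0,0,0,0,0.35,0.9],[0,0,0,0,0,0.35,0.9],[0,0,0,0,0,0.35,0.9],[0,0,0,0,0,0.35,0.9],[0,0,0,0,0,0.15,0.9],[0,0,0,0,0,0,0.9]]';python3 -m inch '[[0,0,0,0,0,0.1,0.9],[0,0,0,0,0,0.06,0.9],[0,0,0,0,0,0,0.9]]'
```

```text
clock: 12.58
eef_pos: [461.1, 341.3, 107.3]
tcp_rot: [-3.14, -0.001, 2.867]
contact_force: [-0.2, 0.4, -2.2]
opening: 0.191
grasp_force: 78.4
clock: 12.83
eef_pos: [461.8, 341.8, 104.8]
tcp_rot: [3.141, 0.0, 2.867]
contact_force: [0.4, 0.6, -0.2]
opening: 0.19
grasp_force: 78.4
```

```bash
python3 -m inch '[[0,0,0,0,0,0.08,0.9],[0,0,0,0,0,0.05,0.9],[0,0,0,0,0,0,0.9]]'; python3 -m inch '[[0,0,0,0,0,0.05,0.9],[0,0,0,0,0,0,0.9]]'
```

```text
clock: 13.08
eef_pos: [462.0, 342.0, 102.7]
tcp_rot: [3.141, 0.001, 2.867]
contact_force: [-1.4, -1.0, 9.6]
opening: 0.193
grasp_force: 79.5
clock: 13.25
eef_pos: [462.1, 342.0, 102.6]
tcp_rot: [3.141, 0.001, 2.867]
contact_force: [-6.0, -4.8, 23.7]
opening: 0.191
grasp_force: 81.0
```

Seated: collar on the block. I'll release, rise and go above the lid grip.

```bash
python3 -m inch '[[0,0,0,0,0,-0.1,0.9],[0,0,0,0,0,0,0.4],[0,0,0,0,0,0,0.4],[0,0,0,0,0,0,0.4],[0,0,0,0,0,0,0.4],[0,0,0,0,0,-0.3,0.4],[0,0,0,0,0,-0.5,0.4]]' 40;python3 -m inch '[[0,0,0,0,0,-0.9,0.4],[0,0,0,0,0,-0.9,0.4],[0,0,0,0,0,-0.9,0.4],[0,0,0,0,0,-0.9,0.3],[0,0,0,0,0,-0.9,0.2],[0,0,0,0,0,-0.9,0.1]]'
python3 -m inch '[[0,0,0,-0.717,-0.952,0,0.1],[0,0,0,-0.717,-0.952,0,0.1],[0,0,0,-0.717,-0.952,0,0.1],[0,0,0,-0.717,-0.952,0,0.1],[0,0,0,-0.717,-0.952,0,0.1],[0,0,0,-0.717,-0.952,0,0.1]]';python3 -m inch '[[0,0,0,-0.717,-0.952,0,0.1],[0,0,0,-0.717,-0.952,0,0.1],[0,0,0,-0.717,-0.952,0,0.1],[0,0,0,-0.717,-0.952,0,0.1],[0,0,0,-0.717,-0.952,0,0.1],[0,0,0,0,0,0,0.1],[0,0,0,0,0,0,0.1]]'
python3 - <<'E'
from h import *
import lid; lid.lid()
f=grab_frame("scene"); np.savez("pics/g_s.npz",**f); s=r.sense(); print(s["eef_pos"],s["tcp_rot"])
P=cloud(f);M=masks(f)["red"]; m=np.zeros_like(M);m[275:320,430:470]=M[275:320,430:470]; v,u=np.nonzero(m); print("pin px",u.mean(),v.mean(),v.min(),v.max())
cv2.imwrite("pics/g1.png",np.hstack([cv2.resize(f["pixels"][a:a+130,b:b+130],None,fx=3,fy=3) for a,b in((160,240),(230,380))])[:,:,::-1])
E
```

```text
clock: 13.83
eef_pos: [460.9, 341.2, 122.2]
tcp_rot: [-3.139, -0.002, 2.867]
contact_force: [0.2, -0.4, 0.4]
opening: 0.602
grasp_force: 0.0
clock: 14.33
eef_pos: [461.7, 341.8, 260.3]
tcp_rot: [3.141, 0.001, 2.867]
contact_force: [-0.8, 0.5, -0.1]
opening: 0.891
grasp_force: 0.0
clock: 14.83
eef_pos: [526.9, 173.9, 259.2]
tcp_rot: [3.141, 0.001, 2.867]
contact_force: [0.6, -0.0, -0.5]
opening: 0.901
grasp_force: 0.0
clock: 15.42
eef_pos: [580.9, 35.2, 258.8]
tcp_rot: [3.141, 0.001, 2.865]
contact_force: [-0.4, 0.1, -0.2]
opening: 0.897
grasp_force: 0.0
scene lid slope deg 6.6 2524 grip [-96.1   5.9 167. ] 336
top lid slope deg 6.9 1171 grip [-126.9   -1.9  167.2] 3
[580.21129248  37.1876159  258.28478056] [3.14117469e+00 8.24249976e-05 2.86763036e+00]
pin px 450.1375 294.7875 284 306
```

View pics/g1.png

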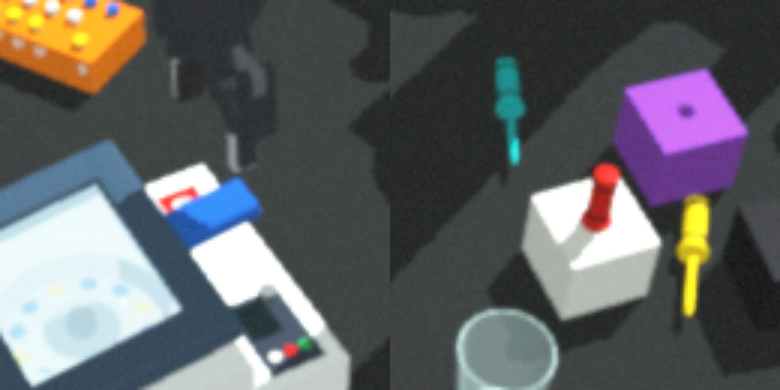

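The pin is fully back in the stand and the lid is ajar. The grip is at about (312,230) px under the gripper. Quick edge measurement of the tongue before I descend.

```bash
python3 - <<'E'
from h import *
f=dict(np.load("pics/g_s.npz")); P=cloud(f); y=np.radians(-15.75); X=np.array([np.cos(y),np.sin(y)]);Y=np.array([-np.sin(y),np.cos(y)])
o=np.array([577.4,36.8])+105*X; q=P[...,:2]-o; mx,my,z=q@X,q@Y,P[...,2]
b=masks(f)["blue"]&(abs(my)<60)&(mx>-150)&(mx<-50)
H=cv2.cvtColor(f["pixels"],cv2.COLOR_RGB2HSV); 
top=b&(z-(168-(mx+102)*.117)>-4)
print(np.percentile(mx[top],[2,10,50,90,98]).round(1),np.percentile(my[top],[2,10,50,90,98]).round(1),np.percentile(z[top],[2,50,98]).round(1),top.sum())
c=np.array([np.median(mx[top]),0]); p=o+ -102.3*X; print("nominal grip",p, "sense",r.sense()["eef_pos"])
E
```

```text
[-125.1 -120.1  -95.8  -71.2  -66.3] [-14.   -9.6   3.5  16.6  19.4] [162.  167.5 172.4] 303
nominal grip [579.99862914  36.06711079] sense [580.21129248  37.1876159  258.28478056]
```

```bash
python3 -m inch '[[0,0,0,0,0,0.9,0.1],[0,0,0,0,0,0.9,0.1],[0,0,0,0,0,0.9,0.1],[0,0,0,0,0,0.7,0.1],[0,0,0,0,0,0.35,0.1],[0,0,0,0,0,0,0.1],[0,0,0,0,0,0,0.1]]'; python3 -m inch '[[0,0,0,0,0,0,0.75],[0,0,0,0,0,0,0.75],[0,0,0,0,0,0,0.75],[0,0,0,0,0,0,0.75],[0,0,0,0,0,0,0.75],[0,0,0,0,0,0,0.75]]' 40
```

```text
clock: 16.15
eef_pos: [580.5, 37.1, 164.4]
tcp_rot: [-3.142, -0.0, 2.868]
contact_force: [-1.0, 0.1, -0.2]
opening: 0.904
grasp_force: 0.0
clock: 16.65
eef_pos: [580.7, 35.6, 164.6]
tcp_rot: [-3.141, 0.001, 2.867]
contact_force: [-0.0, -5.5, 1.7]
opening: 0.414
grasp_force: 44.0
```

```bash
python3 - <<'E'
import numpy as np
t=np.radians(np.linspace(6.7,60,25)); x=-210*np.cos(t)+10*np.sin(t); z=210*np.sin(t)+10*np.cos(t)
print(np.c_[np.degrees(t[1:]),-np.diff(x)/25,-np.diff(z)/25].round(3))
E
```

```text
[[ 8.921 -0.06  -0.32 ]
 [11.142 -0.072 -0.318]
 [13.362 -0.084 -0.315]
 [15.583 -0.096 -0.311]
 [17.804 -0.108 -0.307]
 [20.025 -0.12  -0.303]
 [22.246 -0.132 -0.298]
 [24.467 -0.143 -0.293]
 [26.687 -0.155 -0.287]
 [28.908 -0.166 -0.281]
 [31.129 -0.176 -0.274]
 [33.35  -0.187 -0.267]
 [35.571 -0.197 -0.26 ]
 [37.792 -0.207 -0.252]
 [40.012 -0.217 -0.244]
 [42.233 -0.226 -0.235]
 [44.454 -0.235 -0.226]
 [46.675 -0.243 -0.217]
 [48.896 -0.252 -0.207]
 [51.117 -0.259 -0.197]
 [53.338 -0.267 -0.187]
 [55.558 -0.274 -0.177]
 [57.779 -0.281 -0.166]
 [60.    -0.287 -0.155]]
```

```bash
python3 -m inch '[[0,0,0,-0.06,0,-0.32,0.75],[0,0,0,-0.072,0,-0.318,0.75],[0,0,0,-0.084,0,-0.315,0.75],[0,0,0,-0.096,0,-0.311,0.75],[0,0,0,0,0,0,0.75]]'
python3 -m inch '[[0,0,0,-0.108,0,-0.307,0.75],[0,0,0,-0.12,0,-0.303,0.75],[0,0,0,-0.132,0,-0.298,0.75],[0,0,0,-0.143,0,-0.293,0.75],[0,0,0,0,0,0,0.75],[0,0,0,0,0,0,0.75]]'
python3 lid.py
```

```text
clock: 17.07
eef_pos: [588.4, 33.4, 196.7]
tcp_rot: [-3.141, 0.001, 2.867]
contact_force: [0.7, -5.0, -3.9]
opening: 0.417
grasp_force: 43.3
clock: 17.57
eef_pos: [600.2, 30.1, 225.8]
tcp_rot: [-3.141, 0.0, 2.867]
contact_force: [1.4, -4.7, -3.6]
opening: 0.412
grasp_force: 43.6
scene lid slope deg 24.1 2560 grip [-60.7   1.8 219.1] 209
top lid slope deg 23.8 972 grip [-106.9  -12.   231.4] 5
```

The lid follows at 24° with low force. I'll continue.

```bash
python3 -m inch '[[0,0,0,-0.155,0,-0.287,0.75],[0,0,0,-0.166,0,-0.281,0.75],[0,0,0,-0.176,0,-0.274,0.75],[0,0,0,-0.187,0,-0.267,0.75],[0,0,0,-0.197,0,-0.26,0.75],[0,0,0,-0.207,0,-0.252,0.75],[0,0,0,-0.217,0,-0.244,0.75],[0,0,0,0,0,0,0.75]]'
python3 -m inch '[[0,0,0,-0.226,0,-0.235,0.75],[0,0,0,-0.235,0,-0.226,0.75],[0,0,0,-0.243,0,-0.217,0.75],[0,0,0,-0.252,0,-0.207,0.75],[0,0,0,-0.259,0,-0.197,0.75],[0,0,0,0,0,0,0.75],[0,0,0,0,0,0,0.75]]'
python3 lid.py
```

```text
clock: 18.33
eef_pos: [632.1, 21.1, 272.9]
tcp_rot: [-3.141, 0.0, 2.867]
contact_force: [-0.2, -4.4, -5.2]
opening: 0.414
grasp_force: 45.0
clock: 18.92
eef_pos: [661.2, 12.9, 299.4]
tcp_rot: [-3.141, -0.0, 2.867]
contact_force: [0.5, -6.0, -4.6]
opening: 0.411
grasp_force: 47.3
scene lid slope deg 49.8 2233 grip [ -1.1   3.2 281.4] 197
top lid slope deg 46.1 111 grip [-9.4 46.  91.3] 7
```

```bash
python3 -m inch '[[0,0,0,-0.267,0,-0.187,0.75],[0,0,0,-0.274,0,-0.177,0.75],[0,0,0,-0.281,0,-0.166,0.75],[0,0,0,-0.287,0,-0.155,0.75],[0,0,0,0,0,0,0.75],[0,0,0,0,0,0,0.75],[0,0,0,0,0,0,0.75],[0,0,0,0,0,0,0.75]]'
cat > m.py <<'E'
from h import *
y=np.radians(-15.75); X=np.array([np.cos(y),np.sin(y)]);Y=np.array([-np.sin(y),np.cos(y)]); o=np.array([577.4,36.8])+105*X
f=grab_frame("scene"); P=cloud(f); q=P[...,:2]-o; mx,my,z=q@X,q@Y,P[...,2]
m=(mx>5)&(mx<112)&(abs(my)<112)&(abs(my)>75)&(z>145)&(z<300)
a,b=mx[m],z[m]
for _ in range(3):
    c=np.c_[a,b]; mu=np.median(c,0); mu=c.mean(0); d=np.linalg.svd(c-mu,full_matrices=False)[2]; e=abs((c-mu)@d[1]); a,b=a[e<4],b[e<4]
print("plane deg",np.degrees(np.arctan2(-d[0,1]*np.sign(d[0,0]),abs(d[0,0]))),len(a))
s=r.sense(); T=s["eef_pos"]; g=(T[:2]-o)@X-105; h=T[2]-3-127; print("grip-kinematic deg",np.degrees(np.arctan2(h,-g)-np.arctan2(10,210)),np.hypot(g,h),s["contact_force"],s["grasp_force"],s["clock"])
cv2.imwrite("pics/z%d.png"%(s["clock"]*10),f["pixels"][:,:,::-1])
E
python3 m.py; ls pics/z*
```

```text
clock: 19.68
eef_pos: [687.7, 5.5, 316.3]
tcp_rot: [-3.141, -0.0, 2.867]
contact_force: [0.4, -5.3, -6.5]
opening: 0.414
grasp_force: 48.9
plane deg 58.913383431002565 1034
grip-kinematic deg 60.1743249001213 209.257522517276 [ 0.49249909 -5.66191167 -7.18304099] 48.8834148645401 19.7333
pics/z197.png
```

```bash
python3 -m inch '[[0,0,0,-0.06,0,-0.03,0.75],[0,0,0,0,0,0,0.75],[0,0,0,0,0,0,0.75],[0,0,0,0,0,0,0.75],[0,0,0,0,0,0,0.75],[0,0,0,0,0,0,0.75]]'; python3 m.py; ls pics/z*; cp $(ls -t pics/z*|head -1) pics/final.png
```

```text
clock: 20.23
eef_pos: [688.6, 5.2, 316.7]
tcp_rot: [-3.14, -0.002, 2.867]
contact_force: [-1.0, -5.5, -6.2]
opening: 0.413
grasp_force: 48.8
plane deg 59.1576721770161 1025
grip-kinematic deg 60.45483137943523 209.26160717584264 [-0.50206725 -5.59929072 -5.65843546] 48.8357949256897 20.2833
pics/z197.png
pics/z202.png
```

View pics/final.png

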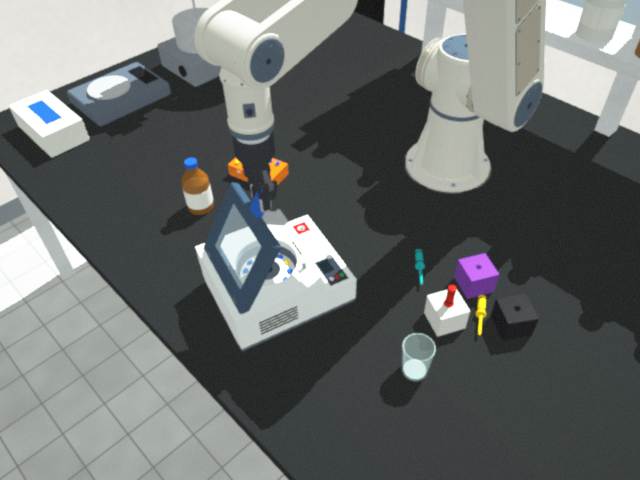

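The picture shows the lid held open at about (255,245), the red pin in the white stand at (449,297), and the rack, beaker and bottle where they were. I'll hand in.

```bash
python3 -c "
from rig import r
print(r.sign_off())"
```

```text
the job is handed in; nothing more can be done
None
```

The job is handed in at about 20 s: the pin released the lid and is fully back in its stand, the arm is holding the lid open at about 60° (measured 59–60.5°), and the rack, beaker and bottle look unmoved in the last picture; the turquoise look-alike toppled early on, without the arm touching it.

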